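# Pry the split retaining ring out of a bearing housing

### The arm

A 7-joint arm with a two-finger parallel gripper is mounted at the origin on a cart in front of the work surface, level with it; the furniture and walls round the work are solid. World frame = base frame: x ahead of the robot, y to its left, z up, the work surface at z = 0. Lengths are in m, angles in degrees, forces in N, time in s.
With the tool pointing down it reaches from about 0.35 to 0.9 m from the base axis. Payload 8.1 kg.
Tool frame: the origin (TCP) lies on the centre line of the jaws, within the pads' length; the fingertips stand env.tip_reach ahead of it and the grasp point (between the pads) lies 3 mm ahead of it (env.tip_reach is the distance from the TCP to the fingertips, in m); z points along the fingers, y is the direction in which the jaws open and shut (so a half turn about z gives the same grasp; the last joint's range is limited). The gripper opens to 92 mm and grips with 3 to 60 N. Pads are 19 mm wide; open, the fingers measure 130 mm over their backs; the gripper's body (75 mm by 190 mm) begins 47 mm behind the grasp point.
Start: joints at [-74.404, 24.895, 1.432, 90.138, -0.665, 64.973, -4.303], TCP at [0.229, 0.582, 0.249] pointing down, gripper open.
Joint ranges: [-149.89, 149.89], [-25.12, 119.58], [-72.63, 75.52], [4.76, 147.25], [-75.54, 255.54], [6.69, 114.76], [-157.13, 157.13]. Speed limits (degrees/s): [127.2, 127.2, 172.46, 172.46, 180, 180, 180].

### API

Orientations are given as [roll, pitch, yaw] about the fixed x, y, z axes, in that order (R = Rz(yaw) Ry(pitch) Rx(roll)).
In Python, from cell import env gives the robot as it stands.
- The arm moves only by the tool jog_arm, never from a script. Its arguments are lists of equal length, an entry for each row: "translation": the shift along the world's x, y, z in units of 30 mm (1.0 is 30 mm), a list of three; "turn": the turn, a rotation vector about the world's x, y, z in units of 5 degrees (1.0 is 5 degrees), a list of three; "grip": the gripper command: -1 is shut, 1 is fully open, values between are in proportion. A call has 1 to 8 rows; each row shifts and turns the commanded pose from where the row before left it; what a row does not reach is not made up. A row lasts 1/10 s, in which the tool goes at most 50 mm and 8.59 degrees, less where a joint would pass 70% of its speed; a pose out of reach is approached as far as the arm can. A call is refused whole if a number of a shift passes 1 or a number of a turn 1, either way. A call with a gripper value outside its range is refused whole. The fingers move at their own pace and stop on an object; the grip force is fixed at half the most. Time passes only in rows, so rows that do not move let the fingers close. It gives the time, the measured TCP pose, the force and the opening at its end, in the units of the state.
- env.state(): the state, without advancing time (a new reading comes with each control period).
- env.camera(name): name is "scene" or "top" or "wrist"; returns the picture (384x512x3 uint8, red, green, blue); there is no depth.
- env.calibration(name): a dict with "camera_matrix" (3x3 intrinsics, pixels), "world_to_cam" (4x4, takes a point from world to camera coordinates); the wrist camera has in their place "tool_from_camera" (4x4, takes a point from camera to tool coordinates, whose origin is the TCP and whose axes are the flange's). Camera axes: x right, y down, z forward; pixel columns grow to the right and rows downward; lengths in m; the calibration is good to about 2 mm. A picture is of the moment at which its call begins: read the wrist's pose just before it. calibration takes no time and is no camera call.
- env.job_done(): hands the job in, once; it reports no verdict.
The state is a dict: "clock": time; "joint_pos": joint angles; "joint_vel": joint speeds; "tau": joint torques, N m; "tool_pos": TCP position; "orientation": TCP orientation; "contact_force": force on the tool from outside, world axes, zero at the start; "ft_torque": the same for the moment, N m; "grip_width": finger opening in m.
Only numpy, scipy, OpenCV 4.12 (cv2) and the standard library are available. Lean on these libraries where they do the work, as an engineer would, in place of code of your own. Each camera call takes 0.05 s, during which the arm holds its last target. There are 200 camera calls.

### The job

Free the bearing in the grey housing block: swing the keeper lever all the way off the split retaining ring, then take the hooked pick from its stand, put its toe under one end of the ring, lift that end out of the groove and drag the ring along the block until it lies flat in the rimmed bay, wholly clear of the bearing opening. Hang the pick back upright in its stand. Move the ring with the pick only, never with the fingers, leave the keeper swung clear, and do not disturb the other things on the bench.

Things in the scene. Friction and masses are not known exactly. Their poses are not given: they have to be found in the camera images.
- housing: Fixed grey-painted housing block, 192 (x) by 314 (y) by 34 mm high; origin at the centre of its underside, z up. A round bearing opening is centred at y = -79 mm. Towards +y the flat deck is a bay with a rim 6 mm high and 8 mm wide on three sides (inner faces at x = +-84 and y = 149 mm), open towards the opening.
- groove_center (a point): Centre of the bearing opening, at deck height (34 mm above the block's underside); axes as the block's. The opening is a groove 132 mm across and 5.5 mm deep, and inside it a bore 112 mm across whose floor, the bearing face, is 21 mm below the deck.
- bay_center (a point): Centre of the place where the ring shall lie in the bay, on the deck, 147 mm along the block's +y from groove_center; axes as the block's.
- keeper (a joint): Keeper lever's angle, rad. At 0 its 31 mm nose points along the block's +x over the ring and its handle along -y. Growing to the stop at 1.4 it turns clockwise seen from above: the handle swings from the block's -y to its -x. Starts at 0 to 0.25; the nose is clear of the ring from 1.0 on. Slight friction (1 N at the peg); it stays where it is left.
- keeper_pivot (a point): Pivot of the keeper (vertical axis) on the deck, at x = -82, y = -79 mm of the block; axes as the block's.
- keeper_peg (a point): Centre of the upright round black peg, 14 mm across, at the end of the keeper's handle, 60 mm from the pivot; the peg stands from 7 mm to 41 mm above the deck and this point is 22 mm above the deck. Turns with the keeper.
- split_ring: Loose rigid steel C-ring, 128 mm outside, 104 mm inside, 5 mm thick, 0.2 kg; origin at the centre of its underside, z up. Gap at its own +y (towards the bay). It lies in the groove, top 0.5 mm below the deck. With one end lifted about 20 mm (the opposite side stays down in the groove) it slides out over the groove's edge.
- end_l (a point): Ring's end at the -x side of the gap: a lug 16 mm wide reaching in from y = 61 to y = 42 mm (ring frame), 14 mm of it over the open bore, 15 mm above the bearing face, so that a toe goes under it from inside. This point: middle of the lug's inner edge, underside (x -14, y 42, z 0 mm); axes as the ring's.
- end_r (a point): The like end at the +x side of the gap. This point: middle of the lug's inner edge, underside (ring frame x 14, y 42, z 0 mm); axes as the ring's.
- pick: Loose upright L-shaped pick, 132 mm tall, 0.12 kg; origin on the shank's axis at the toe's underside, z up. Shank 8 mm thick, z 0 to 62 mm; toe along its own +y out to y = 17 mm, 8 mm wide, 5 mm thick; square collar 38 mm, z 62 to 68; square black handle 22 by 22 mm, sides along x and y, z 68 to 132.
- pick_handle (a point): Centre of the pick's handle, on the shank's axis, 100 mm above the toe's underside; axes as the pick's.
- pick_toe (a point): Tip of the pick's toe, upper face (pick frame y = 17, z = 5 mm).
- stand_top (a point): Middle of the slot of the pick's fixed stand, at the top of its two wooden cheeks (66 mm long, 75 mm high; base 90 mm square). The slot is 16 mm wide, along the stand's y, open above and at both ends. The collar rests on the cheeks, shank and toe in the slot, toe to +y, handle centre 38 mm above this point; the pick lifts straight up.
- setting_ring: Bystander: dark setting ring, 72 mm across, 18 mm high.
- magnet: Bystander: black pot magnet with knob, 43 mm across, 37 mm high.
- dial_gauge: Bystander: dial indicator lying on its back, 138 by 57 by 22 mm.
- tape: Bystander: roll of tape, 48 mm across, 18 mm high.
Not all that is in view belongs to the job. Leave any orange look-alike of the pick alone.

How it is judged (in metres and radians):
On the way, in this order (a step that is already met when the one before it is completed fails the run):
1. the keeper is swung clear (past 1.0 rad) with the ring still in its groove (value of joint keeper above 1 rad and z of split_ring in the frame of housing below 0.031 m), for 0.1 s.
2. the pick lifts one end of the ring out of the groove: the end's underside is above the deck while the pick bears on the ring and the ring is still over the opening (z of any of end_l, end_r in the frame of housing above 0.036 m and horizontal distance between split_ring and groove_center below 0.04 m and contact force between pick and split_ring above 0.1 N), for 0.1 s.
3. the ring is dragged into the bay, wholly clear of the opening (y of split_ring in the frame of housing above 0.047 m), for 0.1 s.
At the end, for the whole second after the job is handed in: Ring flat (0.035 rad) and still on the deck in the bay, its centre at least 126 mm from the opening's along the block and within 30 mm of the block's middle line; keeper past 1.0 rad; pick upright (0.08 rad) and still in its stand, collar on the cheeks, within 20 mm of the slot's middle (y of split_ring in the frame of housing between 0.047 and 0.092 m and z of split_ring in the frame of housing between 0.032 and 0.037 m and x of split_ring in the frame of housing between -0.03 and 0.03 m and angle between split_ring's own z axis and vertical below 0.035 rad and linear speed of each of split_ring, pick below 0.02 m/s and value of joint keeper above 1 rad and horizontal distance between pick_handle and stand_top below 0.02 m and z of pick_handle in the frame of stand_top between 0.034 and 0.043 m and angle between pick_handle's own z axis and vertical below 0.08 rad); the robot touches nothing.
It fails at once if the fingers touch the ring (contact force between the fingers and split_ring above 0.5 N).
It fails at once if a bystander is moved by more than 15 mm (distance of any of setting_ring, magnet, dial_gauge, tape from where it was at the start of the episode above 0.015 m).
It also fails if it takes over 58 s, if anything falls off the work surface, if the arm or the gripper's body presses on something with over 40 N, if the wrist force passes 120 N, or if a joint passes its speed limit or range.

## Working session

There is one attempt and no reset: what is moved stays moved. The work goes in short steps, Python scripts to look and compute and a tool call to move; the robot and the scene stay as the last step left them, time stands still between calls to the robot, and variables do not carry over. Pictures are saved under pics/ and viewed, about 8 in all and at most 12, crops included, and the job is handed in when it is done.

Besides the shell and the picture viewer there is one more tool, called after "Call:" by a JSON object that holds its "op" and its "data". jog_arm: Moves the arm, as the interface text tells. Its arguments: {"type":"object","properties":{"translation":{"type":"array","items":{"type":"array","items":{"type":"number"}}},"turn":{"type":"array","items":{"type":"array","items":{"type":"number"}}},"grip":{"type":"array","items":{"type":"number"}}},"required":["translation","turn","grip"]}

```bash
ls; mkdir -p pics
python3 - <<'E'
from cell import env
import cv2
print(env.state(), env.tip_reach)
for n in ("top","scene"):
    c=env.calibration(n); print(n,c)
    cv2.imwrite(f"pics/{n}0.png",env.camera(n)[:,:,::-1])
print(env.calibration("wrist"))
E
```

```text
pics
{'clock': 0.0, 'joint_pos': array([-74.40526535,  24.93590886,   1.43069377,  90.19072116,
        -0.66391015,  64.97331747,  -4.30358328]), 'joint_vel': array([ 0.09444068, -0.03829416,  0.01402229,  0.04192621,  0.01933401,
       -0.02822888, -0.04774278]), 'tau': array([-4.78108996e-04, -6.67849016e+01,  9.84633341e-01, -3.14446270e+01,
       -6.06247270e-02,  4.30548226e-02,  1.98756970e-04]), 'tool_pos': array([0.22866577, 0.58113802, 0.24793988]), 'orientation': array([-1.79908779e+02,  8.88150200e-03,  1.58522482e+02]), 'contact_force': array([ 0.39383076,  0.08640068, -0.27190485]), 'ft_torque': array([-0.0114698 ,  0.02777024,  0.00594158]), 'grip_width': 0.09138257228817064} 0.022
top {'camera_matrix': array([[360.60218797,   0.        , 256.43818025],
       [  0.        , 360.60218797, 195.285906  ],
       [  0.        ,   0.        ,   1.        ]]), 'world_to_cam': array([[ 2.50974005e-02, -9.99665744e-01,  6.20658457e-03,
        -1.17724593e-02],
       [-9.77893847e-01, -2.58390925e-02, -2.07499316e-01,
         5.54792706e-01],
       [ 2.07590330e-01, -8.6
[... 418 characters left out ...]
, -0.37926792, -0.6762589 ,  0.4071749 ],
       [ 0.56768424,  0.3679007 , -0.73646703,  0.98039201],
       [ 0.        ,  0.        ,  0.        ,  1.        ]])}
{'camera_matrix': array([[290.02285599,   0.        , 257.3969753 ],
       [  0.        , 290.02285599, 196.89458291],
       [  0.        ,   0.        ,   1.        ]]), 'tool_from_camera': array([[-1.27576318e-03, -9.67665084e-01, -2.52235323e-01,
         6.72922980e-02],
       [ 9.99999179e-01, -1.20448881e-03, -4.36974352e-04,
        -3.34335469e-04],
       [ 1.19030198e-04, -2.52235673e-01,  9.67665826e-01,
        -1.35658300e-01],
       [ 0.00000000e+00,  0.00000000e+00,  0.00000000e+00,
         1.00000000e+00]])}
```

View pics/top0.png

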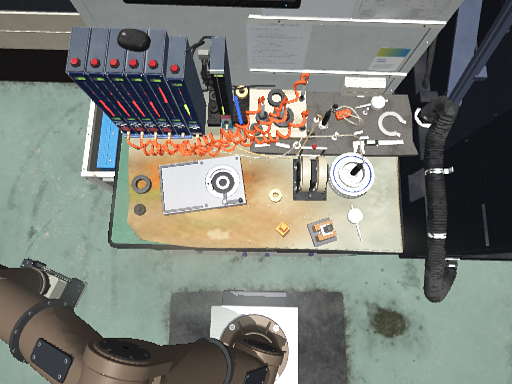

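View pics/scene0.png

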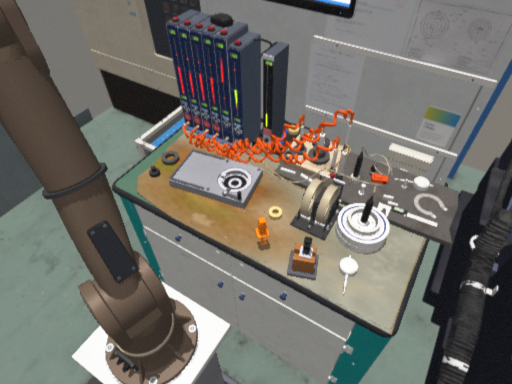

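Top view: housing at (202,185) with its opening towards world −y (223,183) and the keeper peg near (226,203). The pick with black handle is in the brown stand at (322,232), while the orange look-alike is at (283,229). The bystanders are the gauge (355,215), tape (276,196), ring (142,184) and magnet (139,210). I choose the black-handled pick in the wooden stand and will check it in a close crop.

Run:
```python
import cv2,numpy as np
t=cv2.imread("pics/top0.png");s=cv2.imread("pics/scene0.png")
a=cv2.resize(t[145:225,150:260],None,fx=5,fy=5,interpolation=cv2.INTER_CUBIC) #550x400
b=cv2.resize(t[210:250,300:345],None,fx=5,fy=5,interpolation=cv2.INTER_CUBIC) #225x200
c=cv2.resize(s[230:280,283:328],None,fx=5,fy=5,interpolation=cv2.INTER_CUBIC) #225x250
im=np.zeros((450,790,3),np.uint8); im[:400,:550]=a; im[:200,555:780]=b; im[200:450,555:780]=c
cv2.imwrite("pics/crop1.png",im)
```

```text
(no output)
```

View pics/crop1.png

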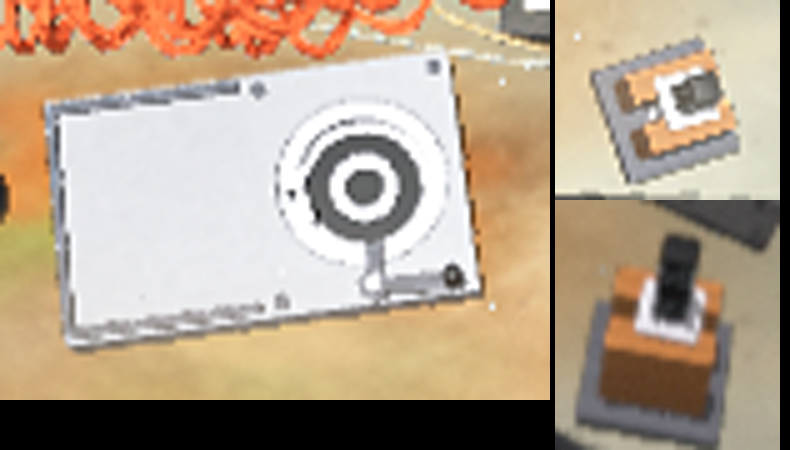

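```bash
cat > h.py <<'E'
import numpy as np, cv2
from cell import env
from scipy.spatial.transform import Rotation as R
def cam(name,st=None):
    c=env.calibration(name); K=c["camera_matrix"]
    if name!="wrist": T=np.linalg.inv(c["world_to_cam"])
    else:
        W=np.eye(4); W[:3,:3]=R.from_euler("xyz",st["orientation"],degrees=True).as_matrix(); W[:3,3]=st["tool_pos"]
        T=W@c["tool_from_camera"]
    return K,T
def ray(px,z,name,st=None):
    K,T=cam(name,st); d=T[:3,:3]@np.linalg.inv(K)@np.array([px[0],px[1],1.]); o=T[:3,3]
    return o+d*(z-o[2])/d[2]
def proj(P,name,st=None):
    K,T=cam(name,st); p=np.linalg.inv(T)@np.append(P,1); q=K@p[:3]; return q[:2]/q[2]
def snap(tag):
    st=env.state(); im=env.camera("wrist")
    np.savez(f"pics/{tag}.npz",tool_pos=st["tool_pos"],orientation=st["orientation"]); cv2.imwrite(f"pics/{tag}.png",im[:,:,::-1])
    return st,im
def load(tag): return dict(np.load(f"pics/{tag}.npz"))
def state():
    s=env.state(); print({k:np.round(s[k],4).tolist() for k in("clock","tool_pos","orientation","contact_force","grip_width")})
E
python3 - <<'E'
from h import *
c=lambda u,v:(150+u/5,145+v/5)
d=lambda u,v:(300+(u-555)/5,210+v/5)
for n,p,z in[("corner TL",c(45,103),.04),("TR",c(447,50),.034),("BR",c(482,295),.034),("BL",c(68,345),.04),("center",c(364,187),.013),("peg",c(453,270),.075)]: print(n,ray(p,z,"top").round(4))
for n,p,z in[("collar",d(690,102),.081),("handle top",d(700,88),.145),("base TL",d(592,70),.01),("base BL",d(632,182),.01),("base BR",d(740,150),.01)]: print(n,ray(p,z,"top").round(4))
for n,p in[("orange",(283,229)),("gauge",(355,215)),("tape",(276,196))]: print(n,ray(p,.02,"top").round(3))
print(R.from_euler("xyz",env.state()["orientation"],degrees=True).as_matrix().round(2))
E
```

```text
corner TL [0.6658 0.3808 0.04  ]
TR [0.7189 0.073  0.034 ]
BR [0.5253 0.0397 0.034 ]
BL [0.478  0.3483 0.04  ]
center [0.6124 0.1348 0.013 ]
peg [0.5358 0.0605 0.075 ]
collar [ 0.4274 -0.2551  0.081 ]
handle top [ 0.4297 -0.2494  0.145 ]
base TL [ 0.4583 -0.1948  0.01  ]
base BL [ 0.3742 -0.2246  0.01  ]
base BR [ 0.4003 -0.3066  0.01  ]
orange [ 0.436 -0.101  0.02 ]
gauge [ 0.496 -0.375  0.02 ]
tape [ 0.562 -0.073  0.02 ]
[[-0.93  0.37 -0.  ]
 [ 0.37  0.93 -0.  ]
 [-0.   -0.   -1.  ]]
```

Call:
{"op": "jog_arm", "data": {"translation": [[0.73, -0.96, 0.1], [0.73, -0.96, 0.1], [0.73, -0.96, 0.1], [0.73, -0.96, 0.1], [0.73, -0.96, 0.1], [0.73, -0.96, 0.1], [0.73, -0.96, 0.1], [0.73, -0.96, 0.1]], "turn": [[0, 0, -0.73], [0, 0, -0.73], [0, 0, -0.73], [0, 0, -0.73], [0, 0, -0.73], [0, 0, -0.73], [0, 0, -0.73], [0, 0, -0.73]], "grip": [1, 1, 1, 1, 1, 1, 1, 1]}}

```text
clock: 0.9
tool_pos: [0.4046, 0.3498, 0.2726]
orientation: [-180.0, -0.0, 129.2]
contact_force: [1.2, 0.5, -0.4]
grip_width: 0.0919
```

Call:
{"op": "jog_arm", "data": {"translation": [[0.73, -0.96, 0.1], [0.73, -0.96, 0.1], [0.73, -0.96, 0.1], [0.73, -0.96, 0.1], [0.73, -0.96, 0.1], [0.73, -0.96, 0.1], [0.73, -0.96, 0.1], [0.73, -0.96, 0.1]], "turn": [[0, 0, -0.73], [0, 0, -0.73], [0, 0, -0.73], [0, 0, -0.73], [0, 0, -0.73], [0, 0, -0.73], [0, 0, -0.73], [0, 0, -0.73]], "grip": [1, 1, 1, 1, 1, -1, -1, -1]}}

```text
clock: 1.7
tool_pos: [0.5797, 0.1196, 0.2966]
orientation: [-180.0, 0.0, 100.0]
contact_force: [0.7, 1.1, 0.3]
grip_width: 0.0722
```

Call:
{"op": "jog_arm", "data": {"translation": [[0, 0, 0], [0, 0, 0]], "turn": [[0, 0, 0], [0, 0, 0]], "grip": [-1, -1]}}

```text
clock: 1.9
tool_pos: [0.5793, 0.1201, 0.2963]
orientation: [-180.0, 0.0, 100.0]
contact_force: [-1.0, 0.4, -1.0]
grip_width: 0.0562
```

Run:
```python
from h import *
state(); print(env.state()["joint_pos"].round(1)); snap("w1"); state()
im=cv2.imread("pics/w1.png"); cv2.imwrite("pics/w1b.png",cv2.resize(im,(768,576),interpolation=cv2.INTER_CUBIC))
```

```text
{'clock': 1.9, 'tool_pos': [0.5793, 0.1201, 0.2963], 'orientation': [-179.9547, 0.0161, 100.0372], 'contact_force': [-1.0178, 0.3593, -1.0152], 'grip_width': 0.0562}
[-35.1  20.5  25.4  92.5  -9.2  69.2   2.2]
{'clock': 1.95, 'tool_pos': [0.5787, 0.1214, 0.2962], 'orientation': [-179.9379, -0.0223, 100.1633], 'contact_force': [0.008, 0.4056, -0.5487], 'grip_width': 0.0527}
```

View pics/w1b.png

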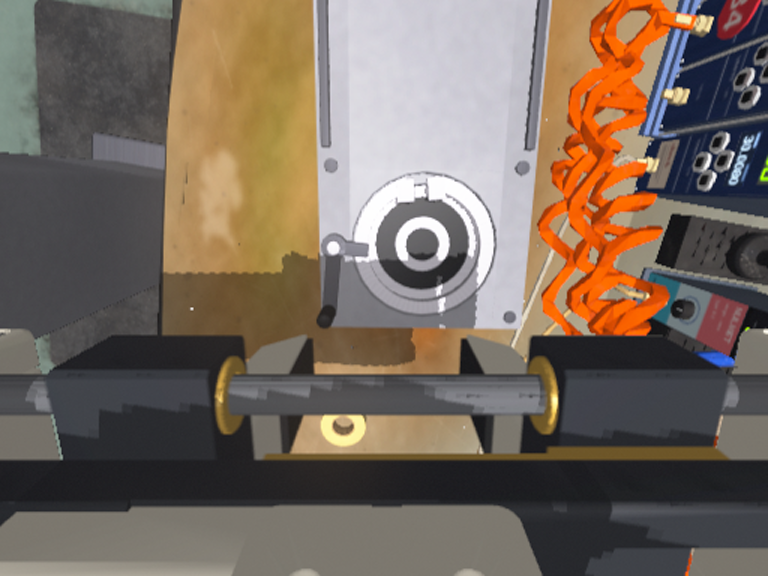

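Run:
```python
from h import *
im=cv2.imread("pics/w1.png"); cv2.imwrite("pics/w1c.png",cv2.resize(im[95:225,205:365],None,fx=4.6,fy=4.6,interpolation=cv2.INTER_CUBIC))
```

```text
(no output)
```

View pics/w1c.png

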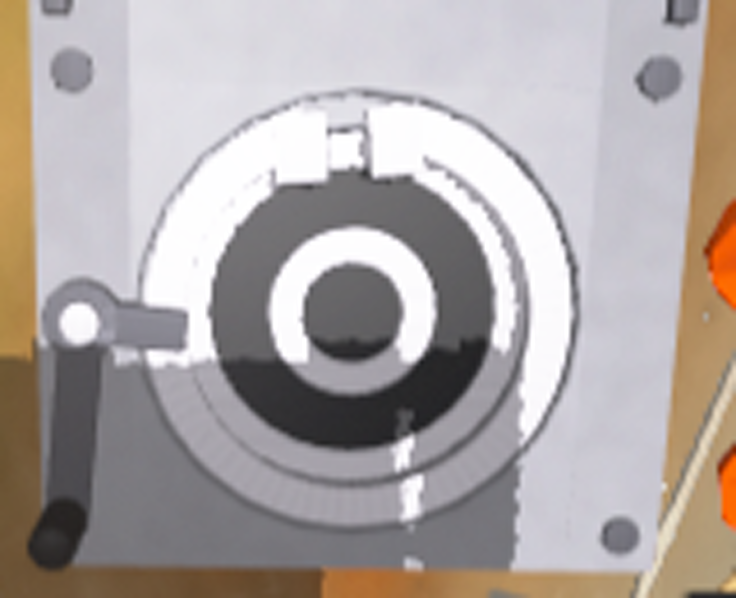

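Run:
```python
from h import *
st=load("w1"); f=lambda u,v:(205+u/4.6-.5+.5/4.6,95+v/4.6-.5+.5/4.6)
D=.034
P={n:ray(f(*p),z,"wrist",st) for n,p,z in[("L",(140,300),D),("Rr",(578,305),D),("T",(355,90),D),("B",(350,528),D),("pivot",(80,320),D+.01),("pegtop",(52,547),D+.041),
 ("lugLi",(300,185),D-.0005),("lugRi",(392,177),D-.0005),("lugL_l",(274,185),D-.0005),("lugL_r",(326,183),D-.0005),("lugR_l",(371,179),D-.0005),("lugR_r",(415,174),D-.0005),("lugL_to",(325,108),D-.0005),("lugR_to",(367,106),D-.0005),
 ("cornBL",(38,570),D),("cornBR",(657,570),D),("edgeL",(35,200),D),("edgeR",(693,200),D),("in",(352,310),.013)]}
for n,p in P.items(): print(n,p.round(4))
# circle fit of groove
A=np.array([P[k][:2] for k in("L","Rr","T","B")]); M=np.c_[2*A,np.ones(4)]; s=np.linalg.lstsq(M,(A**2).sum(1),rcond=None)[0]; c=s[:2]
print("centre",c,"r",np.sqrt(s[2]+c@c))
ang=lambda a,b:np.degrees(np.arctan2(*(P[b]-P[a])[[1,0]]))
print("block x ang",ang("cornBL","cornBR"),"y ang",ang("cornBL","edgeL"),ang("cornBR","edgeR"),"c->pivot",np.degrees(np.arctan2(*(P["pivot"][:2]-c)[::-1])),np.linalg.norm(P["pivot"][:2]-c),"lug line",ang("lugLi","lugRi"))
print("peg len",np.linalg.norm((P["pegtop"]-P["pivot"])[:2]),"dir",ang("pivot","pegtop"))
```

```text
L [0.546  0.1303 0.034 ]
Rr [0.675  0.1515 0.034 ]
T [0.5975 0.2005 0.034 ]
B [0.6214 0.0714 0.034 ]
pivot [0.5302 0.1229 0.044 ]
pegtop [0.5346 0.0632 0.075 ]
lugLi [0.5869 0.1715 0.0335]
lugRi [0.6129 0.1784 0.0335]
lugL_l [0.5794 0.1702 0.0335]
lugL_r [0.5943 0.1734 0.0335]
lugR_l [0.607  0.1768 0.0335]
lugR_r [0.6193 0.1804 0.0335]
lugL_to [0.59   0.1941 0.0335]
lugR_to [0.6018 0.1968 0.0335]
cornBL [0.5275 0.0408 0.034 ]
cornBR [0.7191 0.0746 0.034 ]
edgeL [0.5112 0.1539 0.034 ]
edgeR [0.7009 0.1872 0.034 ]
in [0.6111 0.1358 0.013 ]
centre [0.61128251 0.13627388] r 0.0656205962978079
block x ang 9.985419627860743 y ang 98.18179484355566 99.17122092643554 c->pivot -170.6267722698128 0.08216899649269122 lug line 14.83654167362138
peg len 0.059822094193387805 dir -85.79594940832892
```

Call:
{"op": "jog_arm", "data": {"translation": [[-0.03, -0.5, -0.9], [-0.03, -0.5, -0.9], [-0.03, -0.5, -0.95], [-0.03, -0.5, -0.95], [-0.03, -0.24, -0.95], [-0.03, 0, -0.95], [-0.03, 0, -0.95], [-0.03, 0, -0.98]], "turn": [[0, 0, -0.62], [0, 0, -0.62], [0, 0, -0.62], [0, 0, -0.62], [0, 0, -0.62], [0, 0, -0.62], [0, 0, -0.62], [0, 0, -0.66]], "grip": [-1, -1, -1, -1, -1, -1, -1, -1]}}

```text
clock: 2.75
tool_pos: [0.5713, 0.0556, 0.0697]
orientation: [-180.0, -0.1, 75.2]
contact_force: [-1.0, -0.0, -0.3]
grip_width: 0.0004
```

Call:
{"op": "jog_arm", "data": {"translation": [[0, 0, 0], [0, 0, 0]], "turn": [[0, 0, 0], [0, 0, 0]], "grip": [-1, -1]}}

```text
clock: 2.95
tool_pos: [0.5716, 0.0547, 0.0711]
orientation: [-179.9, 0.0, 75.3]
contact_force: [-0.2, 0.1, 0.9]
grip_width: 0.0006
```

Run:
```python
from h import *
state()
piv=np.array([.5304,.1232])
p0=np.array([.572,.054])
for a in (-86,-95,-105,-115,-125,-135,-145,-150,-154,-157):
    r=np.radians(a); p=piv+.06*np.array([np.cos(r),np.sin(r)]); q=p+np.array([.0251,-.0068]); print(a,q.round(4),((q-p0)/.03).round(2)); p0=q
```

```text
{'clock': 2.95, 'tool_pos': [0.5716, 0.0547, 0.0711], 'orientation': [-179.9327, 0.0066, 75.3183], 'contact_force': [-0.2068, 0.1307, 0.8977], 'grip_width': 0.0006}
-86 [0.5597 0.0565] [-0.41  0.08]
-95 [0.5503 0.0566] [-0.31  0.  ]
-105 [0.54   0.0584] [-0.34  0.06]
-115 [0.5301 0.062 ] [-0.33  0.12]
-125 [0.5211 0.0673] [-0.3   0.17]
-135 [0.5131 0.074 ] [-0.27  0.22]
-145 [0.5064 0.082 ] [-0.22  0.27]
-150 [0.5035 0.0864] [-0.09  0.15]
-154 [0.5016 0.0901] [-0.07  0.12]
-157 [0.5003 0.093 ] [-0.04  0.1 ]
```

Call:
{"op": "jog_arm", "data": {"translation": [[-0.4, 0.06, 0], [-0.31, 0, 0], [-0.34, 0.06, 0], [-0.33, 0.12, 0], [-0.3, 0.17, 0], [-0.27, 0.22, 0], [-0.22, 0.27, 0], [-0.09, 0.15, 0]], "turn": [[0, 0, 0], [0, 0, 0], [0, 0, 0], [0, 0, 0], [0, 0, 0], [0, 0, 0], [0, 0, 0], [0, 0, 0]], "grip": [-1, -1, -1, -1, -1, -1, -1, -1]}}

```text
clock: 3.75
tool_pos: [0.5032, 0.0865, 0.0707]
orientation: [-179.9, -0.0, 75.2]
contact_force: [1.1, -0.6, 1.2]
grip_width: 0.0002
```

Call:
{"op": "jog_arm", "data": {"translation": [[-0.07, 0.12, 0], [-0.04, 0.1, 0], [0, 0, 0]], "turn": [[0, 0, 0], [0, 0, 0], [0, 0, 0]], "grip": [-1, -1, -1]}}

```text
clock: 4.05
tool_pos: [0.5008, 0.0923, 0.0707]
orientation: [-180.0, -0.0, 75.2]
contact_force: [-0.2, 0.1, 0.1]
grip_width: 0.0001
```

Run:
```python
from h import *
state(); snap("w2")
im=cv2.imread("pics/w2.png"); t=env.camera("top")[:,:,::-1]
a=cv2.resize(t[145:225,150:260],(440,320),interpolation=cv2.INTER_CUBIC)
b=cv2.resize(im,(440,330)); 
cv2.imwrite("pics/k2.png",cv2.resize(t[165:225,195:255],None,fx=8,fy=8,interpolation=cv2.INTER_CUBIC))
cv2.imwrite("pics/k2.png",np.hstack([cv2.resize(t[165:225,195:255],(380,380),interpolation=cv2.INTER_CUBIC),cv2.resize(im,(400,380))]))
```

```text
{'clock': 4.05, 'tool_pos': [0.5008, 0.0923, 0.0707], 'orientation': [-179.9813, -0.0027, 75.162], 'contact_force': [-0.2138, 0.0913, 0.1467], 'grip_width': 0.0001}
```

View pics/k2.png

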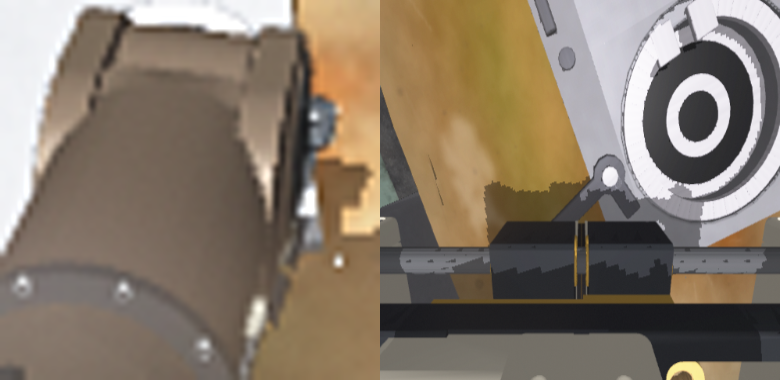

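Run:
```python
from h import *
st=load("w2"); f=lambda u,v:((u-380)*1.28,v*384/380)
P=ray(f(610,175),.044,"wrist",st);a=ray(f(565,217),.04,"wrist",st);n=ray(f(628,210),.04,"wrist",st)
print(P,a,n,np.degrees(np.arctan2(*(a-P)[[1,0]])),np.degrees(np.arctan2(*(n-P)[[1,0]])))
```

```text
[0.53073292 0.12227508 0.044     ] [0.4914549  0.10496539 0.04      ] [0.53953907 0.09681371 0.04      ] -156.21707469323067 -70.92136469623632
```

Run:
```python
from h import *
d=lambda u,v:(300+(u-555)/5-.4,210+v/5-.4)
for z in (.01,.018,.04,.075): print(z,ray(d(652,115),z,"top").round(4))
print("collar",ray(d(690,102),.081,"top").round(4), ray(d(720,108),.01,"top"))
t=cv2.imread("pics/top0.png"); print(t[228:238,314:326].tolist())
```

```text
0.01 [ 0.4266 -0.2387  0.01  ]
0.018 [ 0.4257 -0.2373  0.018 ]
0.04 [ 0.4232 -0.2334  0.04  ]
0.075 [ 0.4194 -0.2272  0.075 ]
collar [ 0.4288 -0.2537  0.081 ] [ 0.43323553 -0.29054714  0.01      ]
[[[92, 115, 144], [128, 179, 236], [135, 190, 241], [135, 188, 240], [136, 190, 241], [135, 190, 244], [170, 189, 217], [255, 255, 255], [255, 255, 255], [147, 151, 153], [90, 99, 103], [112, 120, 122]], [[90, 112, 137], [99, 126, 162], [143, 201, 252], [131, 183, 238], [134, 187, 244], [135, 194, 251], [123, 133, 146], [255, 255, 255], [255, 255, 255], [210, 208, 210], [92, 100, 105], [79, 89, 95]], [[87, 109, 135], [91, 116, 149], [146, 211, 255], [93, 117, 148], [82, 95, 108], [80, 96, 114], [117, 126, 134], [255, 255, 255], [255, 255, 255], [255, 255, 255], [136, 139, 141], [82, 91, 97]], [[86, 107, 130], [90, 109, 128], [110, 121, 133], [113, 121, 130], [113, 118, 125], [184, 183, 183], [152, 153, 155], [226, 222, 223], [255, 255, 255], [255, 255, 255], [103, 109, 114], [98, 105, 107]], [[114, 123, 133], [127, 129, 132], [175, 172, 174], [175, 172, 172], [170, 167, 169], [255, 255, 255
[... 427 characters left out ...]
85], [129, 186, 243], [170, 182, 200], [255, 255, 255], [255, 255, 255], [255, 255, 255]], [[172, 167, 170], [162, 162, 165], [156, 154, 160], [114, 133, 157], [138, 201, 255], [137, 197, 250], [130, 186, 241], [125, 180, 236], [148, 169, 204], [255, 255, 255], [255, 255, 255], [213, 219, 231]], [[173, 168, 171], [106, 121, 140], [77, 99, 128], [80, 103, 132], [123, 174, 236], [128, 180, 239], [126, 179, 234], [124, 178, 234], [124, 175, 233], [116, 160, 216], [118, 173, 233], [120, 175, 234]], [[173, 169, 170], [81, 102, 126], [76, 99, 126], [80, 101, 127], [89, 118, 156], [131, 187, 243], [130, 183, 237], [127, 181, 237], [128, 181, 238], [128, 180, 237], [129, 183, 239], [132, 186, 241]]]
```

Call:
{"op": "jog_arm", "data": {"translation": [[0.6, -0.3, 0], [0.3, -0.6, 0.7], [0, -0.95, 1], [0, -1, 1], [0, -1, 1], [0, -1, 1], [0, -1, 1], [0, -1, 1]], "turn": [[0, 0, 0], [0, 0, 0.5], [0, 0, 1], [0, 0, 1], [0, 0, 1], [0, 0, 1], [0, 0, 1], [0, 0, 1]], "grip": [-1, -1, -1, -1, 1, 1, 1, 1]}}

```text
clock: 4.95
tool_pos: [0.5274, -0.1153, 0.2732]
orientation: [-180.0, -0.0, 107.8]
contact_force: [0.4, -0.4, -0.4]
grip_width: 0.0276
```

Call:
{"op": "jog_arm", "data": {"translation": [[-0.3, -1, 0], [-0.3, -1, 0], [-0.3, -1, 0], [-0.3, -1, 0], [-0.4, -1, 0], [-0.4, -1, 0], [-0.4, -1, 0], [0, -0.4, 0]], "turn": [[0, 0, 0], [0, 0, 0], [0, 0, 0], [0, 0, 0], [0, 0, 0], [0, 0, 0], [0, 0, 0], [0, 0, 0]], "grip": [1, 1, 1, 1, 1, 1, 1, 1]}}

```text
clock: 5.75
tool_pos: [0.4532, -0.3394, 0.272]
orientation: [-179.9, 0.0, 107.3]
contact_force: [0.3, 0.3, -0.0]
grip_width: 0.0901
```

Call:
{"op": "jog_arm", "data": {"translation": [[0, 0, 0], [0, 0, 0]], "turn": [[0, 0, 0], [0, 0, 0]], "grip": [1, 1]}}

```text
clock: 5.95
tool_pos: [0.4564, -0.3348, 0.2715]
orientation: [180.0, -0.1, 107.6]
contact_force: [0.1, -0.5, 0.0]
grip_width: 0.0917
```

Run:
```python
from h import *
snap("w3"); state(); print(env.state()["joint_pos"].round(1)); print(proj([.428,-.252,.08],"wrist",load("w3")))
im=cv2.imread("pics/w3.png"); u,v=proj([.428,-.252,.08],"wrist",load("w3")).astype(int)
u=np.clip(u,80,430);v=np.clip(v,70,313)
print(u,v); cv2.imwrite("pics/w3c.png",cv2.resize(im[v-70:v+70,u-80:u+80],None,fx=4,fy=4,interpolation=cv2.INTER_CUBIC))
```

```text
{'clock': 6.0, 'tool_pos': [0.4567, -0.3342, 0.2715], 'orientation': [179.9919, -0.0663, 107.7187], 'contact_force': [1.0772, 0.7162, 0.5554], 'grip_width': 0.0917}
[  7.7  19.5  31.3  98.5 -11.1  65.1  60. ]
[255.55259714 101.84809107]
255 101
```

View pics/w3c.png

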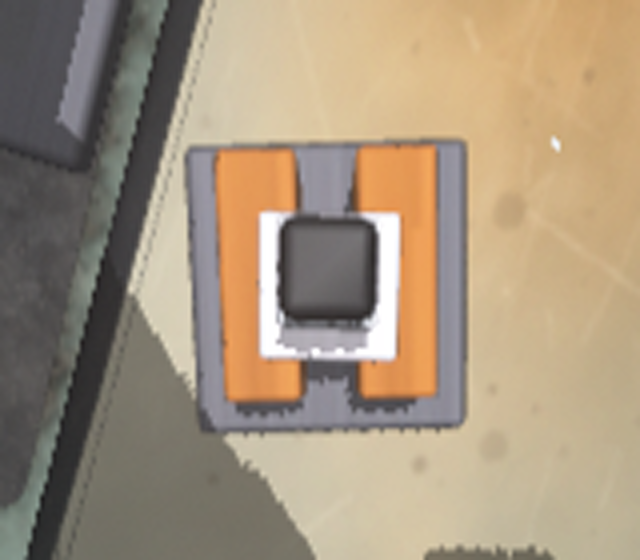

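Run:
```python
from h import *
st=load("w3"); f=lambda u,v:(255-80+u/4-.375,101-70+v/4-.375)
c=[ray(f(*p),.081,"wrist",st) for p in((260,212),(400,212),(397,359),(260,359))]
print("collar",np.mean(c,0).round(4),[np.linalg.norm(c[i]-c[i-1]).round(4) for i in range(4)])
e=lambda a,b:np.degrees(np.arctan2(*(b-a)[[1,0]])).round(2)
print("angles",e(c[3],c[0]),e(c[2],c[1]),e(c[0],c[1]),e(c[3],c[2]))
h=[ray(f(*p),.145,"wrist",st) for p in((281,220),(376,220),(374,319),(281,319))]
print("handle",np.mean(h,0).round(4),[np.linalg.norm(h[i]-h[i-1]).round(4) for i in range(4)])
k=[ray(f(*p),.075,"wrist",st) for p in((217,152),(437,148),(436,400),(226,401))]
print("cheeks",np.mean(k,0).round(4),[np.linalg.norm(k[i]-k[i-1]).round(4) for i in range(4)],e(k[3],k[0]),e(k[2],k[1]))
b=[ray(f(*p),.01,"wrist",st) for p in((188,147),(466,141),(464,428),(206,430))]
print("base",np.mean(b,0).round(4),[np.linalg.norm(b[i]-b[i-1]).round(4) for i in range(4)],e(b[3],b[0]),e(b[2],b[1]),e(b[0],b[1]))
```

```text
collar [ 0.4296 -0.252   0.081 ] [np.float64(0.0375), np.float64(0.0369), np.float64(0.0375), np.float64(0.0373)]
angles 106.69 107.18 17.57 17.57
handle [ 0.4296 -0.2526  0.145 ] [np.float64(0.0202), np.float64(0.0202), np.float64(0.0202), np.float64(0.0202)]
cheeks [ 0.4288 -0.2497  0.075 ] [np.float64(0.0645), np.float64(0.0584), np.float64(0.0652), np.float64(0.0587)] 108.39 108.64
base [ 0.4291 -0.249   0.01  ] [np.float64(0.0881), np.float64(0.0881), np.float64(0.0892), np.float64(0.0867)] 109.73 108.82 18.72
```

Call:
{"op": "jog_arm", "data": {"translation": [[-0.11, 0.34, 0], [-0.11, 0.34, 0], [-0.11, 0.34, 0], [-0.11, 0.34, 0], [-0.11, 0.34, 0], [-0.11, 0.34, 0], [-0.11, 0.34, 0], [-0.11, 0.34, 0]], "turn": [[0, 0, -1], [0, 0, -1], [0, 0, -1], [0, 0, -1], [0, 0, -1], [0, 0, -1], [0, 0, -1], [0, 0, -1]], "grip": [1, 1, 1, 1, 1, 1, 1, 1]}}

```text
clock: 6.8
tool_pos: [0.43, -0.252, 0.2718]
orientation: [-180.0, -0.0, 67.6]
contact_force: [0.4, -0.5, -0.3]
grip_width: 0.0912
```

Call:
{"op": "jog_arm", "data": {"translation": [[0, 0, -0.34], [0, 0, -0.34], [0, 0, -0.34], [0, 0, -0.34], [0, 0, -0.34], [0, 0, -0.34], [0, 0, -0.34], [0, 0, -0.33]], "turn": [[0, 0, -1], [0, 0, -1], [0, 0, -1], [0, 0, -1], [0, 0, -1], [0, 0, -1], [0, 0, -1], [0, 0, -1]], "grip": [1, 1, 1, 1, 1, 1, 1, 1]}}

```text
clock: 7.6
tool_pos: [0.4302, -0.2524, 0.1901]
orientation: [-180.0, -0.0, 27.6]
contact_force: [0.4, -0.1, 0.0]
grip_width: 0.0917
```

Call:
{"op": "jog_arm", "data": {"translation": [[0, 0, 0], [0, 0, 0], [0, 0, 0], [0, 0, 0]], "turn": [[0, 0, -1], [0, 0, -1], [0, 0, 0], [0, 0, 0]], "grip": [1, 1, 1, 1]}}

```text
clock: 8.0
tool_pos: [0.43, -0.253, 0.1905]
orientation: [-180.0, -0.0, 17.9]
contact_force: [0.0, 0.3, -0.5]
grip_width: 0.0918
```

Run:
```python
from h import *
state(); print(env.state()["joint_pos"].round(1))
```

```text
{'clock': 8.0, 'tool_pos': [0.43, -0.253, 0.1905], 'orientation': [-179.9766, -0.005, 17.8798], 'contact_force': [0.0023, 0.2598, -0.4902], 'grip_width': 0.0918}
[-12.4  21.1  48.6 114.4 -19.8  52.9 -25.7]
```

Call:
{"op": "jog_arm", "data": {"translation": [[0, 0, -0.8], [0, 0, -0.8], [0, 0, -0.6], [0, 0, -0.28], [0, 0, 0], [0, 0, 0], [0, 0, 0], [0, 0, 0]], "turn": [[0, 0, 0], [0, 0, 0], [0, 0, 0], [0, 0, 0], [0, 0, 0], [0, 0, 0], [0, 0, 0], [0, 0, 0]], "grip": [1, 1, 1, 1, 1, -1, -1, -1]}}

```text
clock: 8.8
tool_pos: [0.43, -0.2544, 0.1169]
orientation: [180.0, -0.1, 17.6]
contact_force: [0.5, -0.7, -0.8]
grip_width: 0.0725
```

Call:
{"op": "jog_arm", "data": {"translation": [[0, 0, 0], [0, 0, 0], [0, 0, 0], [0, 0, 0], [0, 0, 0], [0, 0, 0], [0, 0, 0], [0, 0, 0]], "turn": [[0, 0, 0], [0, 0, 0], [0, 0, 0], [0, 0, 0], [0, 0, 0], [0, 0, 0], [0, 0, 0], [0, 0, 0]], "grip": [-1, -1, -1, -1, -1, -1, -1, -1]}}

```text
clock: 9.6
tool_pos: [0.4294, -0.2541, 0.1161]
orientation: [-180.0, 0.0, 17.6]
contact_force: [-1.0, 1.5, 0.1]
grip_width: 0.022
```

Run:
```python
from h import *
state(); print(env.state()["joint_pos"].round(1))
```

```text
{'clock': 9.6, 'tool_pos': [0.4294, -0.2541, 0.1161], 'orientation': [-179.9888, 0.0063, 17.6171], 'contact_force': [-1.0337, 1.5006, 0.092], 'grip_width': 0.022}
[ -7.2  27.4  43.2 118.7 -27.   44.  -19.5]
```

Call:
{"op": "jog_arm", "data": {"translation": [[0, 0, 0.3], [0, 0, 0.8], [0, 0, 0.9], [0, 0, 0.9], [0, 0, 0.9], [0, 0, 0.9], [0.45, 0.98, 0.1], [0.45, 0.98, 0]], "turn": [[0, 0, 0], [0, 0, 0], [0, 0, 0], [0, 0, 0], [0, 0, 0], [0, 0, 0], [0, 0, -0.08], [0, 0, -0.08]], "grip": [-1, -1, -1, -1, -1, -1, -1, -1]}}

```text
clock: 10.4
tool_pos: [0.4569, -0.1959, 0.262]
orientation: [179.9, -0.2, 16.6]
contact_force: [0.5, 1.2, -1.5]
grip_width: 0.0223
```

Call:
{"op": "jog_arm", "data": {"translation": [[0.45, 0.98, 0], [0.45, 0.98, 0], [0.45, 0.98, 0], [0.45, 0.98, 0], [0.45, 0.98, 0], [0.45, 0.98, 0], [0.45, 0.98, 0], [0.45, 0.98, 0]], "turn": [[0, 0, -0.08], [0, 0, -0.08], [0, 0, -0.08], [0, 0, -0.08], [0, 0, -0.08], [0, 0, -0.08], [0, 0, -0.08], [0, 0, -0.08]], "grip": [-1, -1, -1, -1, -1, -1, -1, -1]}}

```text
clock: 11.2
tool_pos: [0.5648, 0.0409, 0.2607]
orientation: [180.0, -0.0, 13.6]
contact_force: [-0.1, -0.9, -0.1]
grip_width: 0.0222
```

Call:
{"op": "jog_arm", "data": {"translation": [[0.45, 0.98, 0], [0.45, 0.98, 0], [0.45, 0.98, 0], [0.42, 0.9, 0], [0, 0, -0.8], [0, 0, -0.8], [0, 0, -0.6], [0, 0, 0]], "turn": [[0, 0, -0.08], [0, 0, -0.08], [0, 0, -0.08], [0, 0, -0.08], [0, 0, 0], [0, 0, 0], [0, 0, 0], [0, 0, 0]], "grip": [-1, -1, -1, -1, -1, -1, -1, -1]}}

```text
clock: 12.0
tool_pos: [0.616, 0.155, 0.1922]
orientation: [180.0, 0.2, 12.0]
contact_force: [-0.2, 0.2, -1.6]
grip_width: 0.0216
```

Call:
{"op": "jog_arm", "data": {"translation": [[0, 0, 0], [0, 0, 0]], "turn": [[0, 0, 0], [0, 0, 0]], "grip": [-1, -1]}}

```text
clock: 12.2
tool_pos: [0.6184, 0.1549, 0.1956]
orientation: [180.0, -0.1, 12.0]
contact_force: [1.4, -0.4, -0.9]
grip_width: 0.0216
```

Run:
```python
from h import *
state(); print(env.state()["joint_pos"].round(1))
snap("w4"); im=cv2.imread("pics/w4.png"); cv2.imwrite("pics/w4b.png",cv2.resize(im,(768,576),interpolation=cv2.INTER_CUBIC))
```

```text
{'clock': 12.2, 'tool_pos': [0.6184, 0.1549, 0.1956], 'orientation': [179.9935, -0.1086, 12.0123], 'contact_force': [1.4459, -0.3632, -0.9182], 'grip_width': 0.0216}
[-46.8  33.6  43.9  94.6 -25.7  62.2 -73.5]
```

View pics/w4b.png

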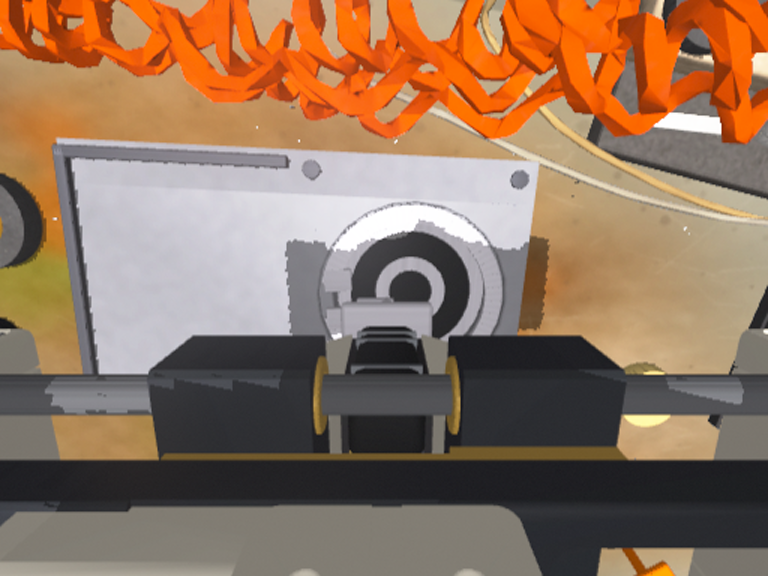

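Run:
```python
from h import *
st=load("w4"); c=np.array([.6113,.1363])
for th in (11,14.5):
    r=np.radians(th); M=np.array([[np.cos(r),-np.sin(r)],[np.sin(r),np.cos(r)]])
    for n,q in(("in_r",(14,42)),("r_a",(22,42)),("r_b",(6,42)),("l_a",(-6,42)),("r_out",(6,61))): print(th,n,(proj(np.append(c+M@np.array(q)/1e3,.0335),"wrist",st)*1.5).round(1))
im=cv2.imread("pics/w4.png"); cv2.imwrite("pics/w4c.png",cv2.resize(im[130:240,195:345],None,fx=5,fy=5,interpolation=cv2.INTER_CUBIC))
```

```text
11 in_r [349.8 276.4]
11 r_a [349.7 265.1]
11 r_b [349.8 287.5]
11 l_a [349.9 303.9]
11 r_out [322.8 287.1]
14.5 in_r [348.7 280. ]
14.5 r_a [347.9 268.8]
14.5 r_b [349.4 291.1]
14.5 l_a [350.6 307.4]
14.5 r_out [322.6 292.2]
```

View pics/w4c.png

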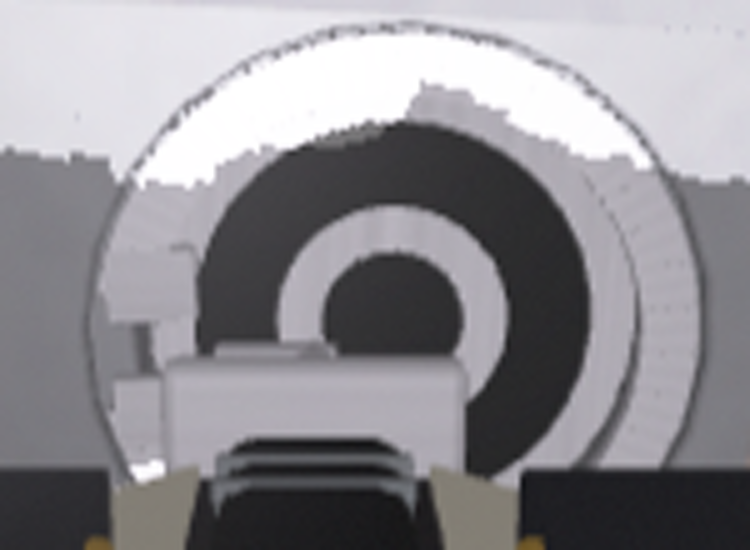

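Call:
{"op": "jog_arm", "data": {"translation": [[0, 0, -0.6], [0, 0, -0.6], [0, 0, -0.5], [0, 0, -0.4], [0, 0, -0.3], [0, 0, -0.05], [0, 0, 0], [0, 0, 0]], "turn": [[0, 0, 0], [0, 0, 0], [0, 0, 0], [0, 0, 0], [0, 0, 0], [0, 0, 0], [0, 0, 0], [0, 0, 0]], "grip": [-1, -1, -1, -1, -1, -1, -1, -1]}}

```text
clock: 13.05
tool_pos: [0.6181, 0.155, 0.1213]
orientation: [180.0, -0.1, 12.0]
contact_force: [-0.4, -0.4, -1.3]
grip_width: 0.022
```

Run:
```python
from h import *
state()
```

```text
{'clock': 13.05, 'tool_pos': [0.6181, 0.155, 0.1213], 'orientation': [179.9988, -0.0557, 12.0139], 'contact_force': [-0.3882, -0.4338, -1.2815], 'grip_width': 0.022}
```

Call:
{"op": "jog_arm", "data": {"translation": [[-0.05, 0.17, 0], [-0.05, 0.17, 0], [-0.05, 0.17, 0], [0, 0, 0], [0, 0, 0.15], [0, 0, 0.15], [0, 0, 0.15], [0, 0, 0.1]], "turn": [[0, 0, 0], [0, 0, 0], [0, 0, 0], [0, 0, 0], [0, 0, 0], [0, 0, 0], [0, 0, 0], [0, 0, 0]], "grip": [-1, -1, -1, -1, -1, -1, -1, -1]}}

```text
clock: 13.85
tool_pos: [0.6134, 0.1699, 0.1378]
orientation: [180.0, -0.0, 12.0]
contact_force: [0.6, 0.1, -2.4]
grip_width: 0.0222
```

Call:
{"op": "jog_arm", "data": {"translation": [[0, 0, 0.15], [0, 0, 0.15], [0, 0, 0], [0, 0, 0]], "turn": [[0, 0, 0], [0, 0, 0], [0, 0, 0], [0, 0, 0]], "grip": [-1, -1, -1, -1]}}

```text
clock: 14.25
tool_pos: [0.6132, 0.1704, 0.1462]
orientation: [-180.0, -0.0, 12.0]
contact_force: [0.2, -0.6, -2.3]
grip_width: 0.0221
```

Run:
```python
from h import *
state(); snap("w5"); im=cv2.imread("pics/w5.png"); s=env.camera("scene")[:,:,::-1]
cv2.imwrite("pics/w5b.png",np.hstack([cv2.resize(im[130:250,195:345],(450,360),interpolation=cv2.INTER_CUBIC),cv2.resize(s[145:215,195:263],(350,360),interpolation=cv2.INTER_CUBIC)]))
```

```text
{'clock': 14.25, 'tool_pos': [0.6132, 0.1704, 0.1462], 'orientation': [-179.9944, -0.0125, 12.0243], 'contact_force': [0.2216, -0.5678, -2.2579], 'grip_width': 0.0221}
```

View pics/w5b.png

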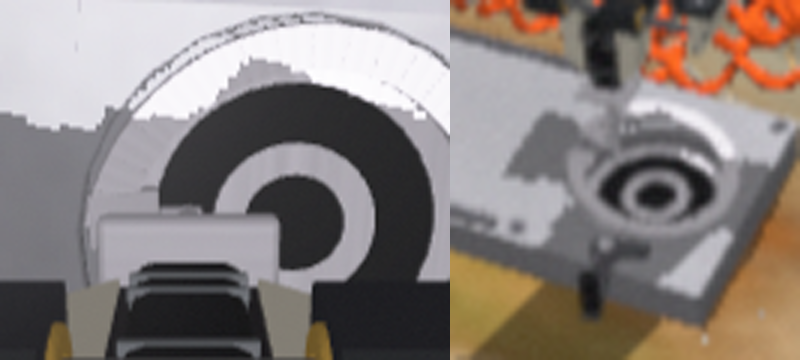

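Call:
{"op": "jog_arm", "data": {"translation": [[-0.03, 0.16, 0], [-0.05, 0.31, 0], [-0.05, 0.31, 0], [-0.05, 0.31, 0], [-0.05, 0.31, 0], [-0.05, 0.31, 0], [-0.05, 0.31, 0], [0, 0, 0]], "turn": [[0, 0, 0], [0, 0, 0], [0, 0, 0], [0, 0, 0], [0, 0, 0], [0, 0, 0], [0, 0, 0], [0, 0, 0]], "grip": [-1, -1, -1, -1, -1, -1, -1, -1]}}

```text
clock: 15.15
tool_pos: [0.6027, 0.2334, 0.1459]
orientation: [-179.9, 0.0, 12.2]
contact_force: [-0.1, 0.5, -2.5]
grip_width: 0.0219
```

Run:
```python
from h import *
state(); snap("w6"); im=cv2.imread("pics/w6.png"); s=env.camera("scene")[:,:,::-1]
cv2.imwrite("pics/w6b.png",np.hstack([cv2.resize(im[100:250,155:345],(450,360),interpolation=cv2.INTER_CUBIC),cv2.resize(s[145:215,165:263],(350,300),interpolation=cv2.INTER_CUBIC)[:].copy() if 0 else cv2.resize(s[145:215,165:263],(350,360),interpolation=cv2.INTER_CUBIC)]))
```

```text
{'clock': 15.15, 'tool_pos': [0.6027, 0.2334, 0.1459], 'orientation': [-179.9359, 0.0116, 12.1708], 'contact_force': [-0.1142, 0.5374, -2.4909], 'grip_width': 0.0219}
```

View pics/w6b.png

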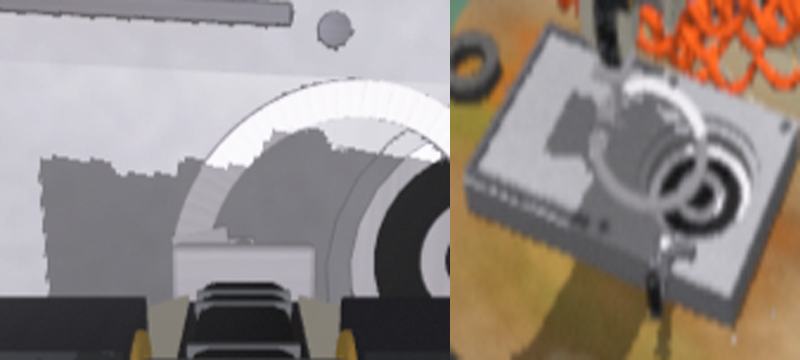

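Call:
{"op": "jog_arm", "data": {"translation": [[-0.05, 0.32, 0], [-0.05, 0.32, 0], [-0.05, 0.32, 0], [-0.05, 0.32, 0], [-0.05, 0.32, 0], [-0.05, 0.32, 0], [-0.05, 0.32, 0], [-0.05, 0.32, 0]], "turn": [[0, 0, 0], [0, 0, 0], [0, 0, 0], [0, 0, 0], [0, 0, 0], [0, 0, 0], [0, 0, 0], [0, 0, 0]], "grip": [-1, -1, -1, -1, -1, -1, -1, -1]}}

```text
clock: 16.05
tool_pos: [0.591, 0.3086, 0.1461]
orientation: [180.0, 0.0, 12.0]
contact_force: [0.4, 1.1, -2.9]
grip_width: 0.0221
```

Call:
{"op": "jog_arm", "data": {"translation": [[-0.05, 0.32, 0], [0, 0, 0], [0, 0, -0.1], [0, 0, -0.1], [0, 0, -0.06], [0, 0, 0], [0, 0, 0]], "turn": [[0, 0, 0], [0, 0, 0], [0, 0, 0], [0, 0, 0], [0, 0, 0], [0, 0, 0], [0, 0, 0]], "grip": [-1, -1, -1, -1, -1, -1, -1]}}

```text
clock: 16.75
tool_pos: [0.5898, 0.3167, 0.1383]
orientation: [180.0, 0.0, 12.0]
contact_force: [0.7, -0.1, -2.7]
grip_width: 0.0216
```

Run:
```python
from h import *
state(); snap("w7"); im=cv2.imread("pics/w7.png")
# ring centre from wrist image: bright/edge points on ring's outer arc are partly hidden; report TCP in block frame
st=env.state(); r=np.radians(9.2); M=np.array([[np.cos(r),np.sin(r)],[-np.sin(r),np.cos(r)]])
print("shank in groove frame",M@(st["tool_pos"][:2]-[.6113,.1363]))
cv2.imwrite("pics/top7.png",env.camera("top")[:,:,::-1]); cv2.imwrite("pics/scene7.png",env.camera("scene")[:,:,::-1])
```

```text
{'clock': 16.75, 'tool_pos': [0.5898, 0.3167, 0.1383], 'orientation': [179.9759, 0.0112, 11.9835], 'contact_force': [0.6769, -0.0575, -2.7337], 'grip_width': 0.0216}
shank in groove frame [0.00774518 0.18166286]
```

Call:
{"op": "jog_arm", "data": {"translation": [[0.03, -0.12, 0], [0.03, -0.15, 0], [0.03, -0.15, 0], [0.03, -0.15, 0], [0.03, -0.18, 0], [0, 0, 0], [0, 0, 0]], "turn": [[0, 0, 0], [0, 0, 0], [0, 0, 0], [0, 0, 0], [0, 0, 0], [0, 0, 0], [0, 0, 0]], "grip": [-1, -1, -1, -1, -1, -1, -1]}}

```text
clock: 17.6
tool_pos: [0.5943, 0.2944, 0.1384]
orientation: [180.0, 0.0, 12.0]
contact_force: [0.4, -0.4, -0.7]
grip_width: 0.0216
```

Run:
```python
from h import *
state()
s=env.camera("scene")[:,:,::-1]; w=snap("w8")[1][:,:,::-1]
cv2.imwrite("pics/w8b.png",np.hstack([cv2.resize(w[60:260,95:345],(430,360),interpolation=cv2.INTER_CUBIC),cv2.resize(s[135:215,165:263],(360,360),interpolation=cv2.INTER_CUBIC)]))
```

```text
{'clock': 17.6, 'tool_pos': [0.5943, 0.2944, 0.1384], 'orientation': [179.9908, 0.0012, 11.9891], 'contact_force': [0.3536, -0.3845, -0.7126], 'grip_width': 0.0216}
```

Call:
{"op": "jog_arm", "data": {"translation": [[0, 0, 0.15], [0, 0, 0.15], [0, 0, 0.1], [0, 0, 0]], "turn": [[0, 0, 0], [0, 0, 0], [0, 0, 0], [0, 0, 0]], "grip": [-1, -1, -1, -1]}}

```text
clock: 18.1
tool_pos: [0.5946, 0.295, 0.1511]
orientation: [-180.0, -0.1, 12.0]
contact_force: [-0.2, -0.2, -2.0]
grip_width: 0.0217
```

Run:
```python
from h import *
state()
```

```text
{'clock': 18.1, 'tool_pos': [0.5946, 0.295, 0.1511], 'orientation': [-179.9809, -0.0634, 12.0262], 'contact_force': [-0.1929, -0.2117, -1.9712], 'grip_width': 0.0217}
```

Call:
{"op": "jog_arm", "data": {"translation": [[0, 0, 0]], "turn": [[0, 0, 0]], "grip": [-1]}}

```text
clock: 18.2
tool_pos: [0.5942, 0.295, 0.1505]
orientation: [-180.0, -0.0, 12.0]
contact_force: [0.2, 0.6, -1.7]
grip_width: 0.0218
```

Call:
{"op": "jog_arm", "data": {"translation": [[0, 0, 0]], "turn": [[0, 0, 0]], "grip": [-1]}}

```text
clock: 18.3
tool_pos: [0.5941, 0.295, 0.1502]
orientation: [-180.0, 0.0, 12.0]
contact_force: [0.5, -0.0, -3.1]
grip_width: 0.0219
```

Call:
{"op": "jog_arm", "data": {"translation": [[0, 0, 0]], "turn": [[0, 0, 0]], "grip": [-1]}}

```text
clock: 18.4
tool_pos: [0.5941, 0.2949, 0.1502]
orientation: [-180.0, 0.0, 12.0]
contact_force: [-0.1, -0.3, -2.7]
grip_width: 0.0218
```

Run:
```python
from h import *
old=cv2.imread("pics/scene7.png"); o8=cv2.imread("pics/w8.png")
f=[]
for i in range(4): env.camera("scene"); f.append(env.state()["contact_force"][2].round(2))
print(f)
s=env.camera("scene")[:,:,::-1]; w=snap("w9")[1][:,:,::-1]
# change of ring area between the views before/after the pull-back and lift
d=cv2.absdiff(cv2.imread("pics/scene7.png"),np.ascontiguousarray(s)).max(2); ys,xs=np.where(d>40); print(len(xs),xs.min(),xs.max(),ys.min(),ys.max())
```

```text
[np.float64(-2.47), np.float64(-2.41), np.float64(-1.57), np.float64(-1.44)]
3304 0 227 0 375
```

Run:
```python
from h import *
s=env.camera("scene")[:,:,::-1]; w=cv2.imread("pics/w9.png"); w7=cv2.imread("pics/w8.png")
t=env.camera("top")[:,:,::-1]
r=np.vstack([cv2.resize(s[135:215,165:263],(360,300),interpolation=cv2.INTER_CUBIC),cv2.resize(t[145:215,155:250],(360,290),interpolation=cv2.INTER_CUBIC)])
l=np.vstack([cv2.resize(w7[80:260,155:375],(430,295),interpolation=cv2.INTER_CUBIC),cv2.resize(w[80:260,155:375],(430,295),interpolation=cv2.INTER_CUBIC)])
cv2.imwrite("pics/fin.png",np.hstack([l,r]))
```

```text
(no output)
```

View pics/fin.png

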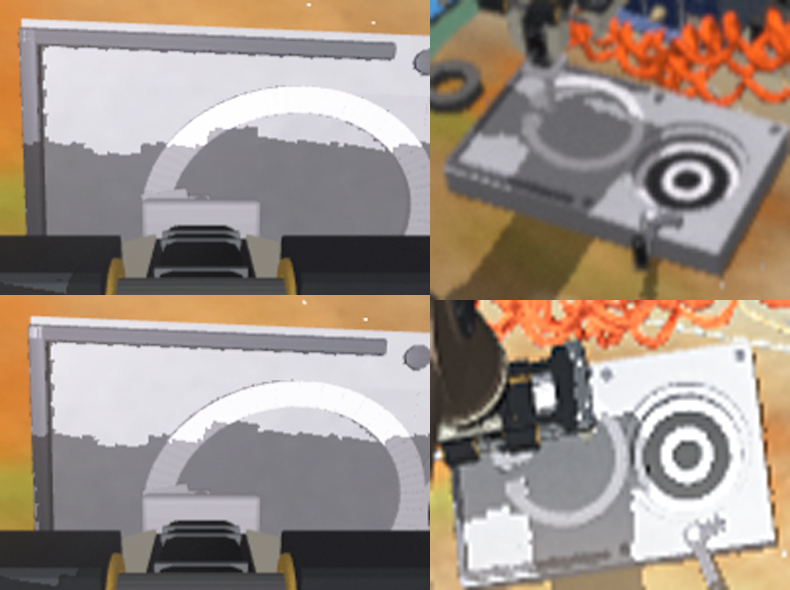

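```bash
cat >> h.py <<'E'
C=np.array([.6113,.1363]); _r=np.radians(9.2); M=np.array([[np.cos(_r),np.sin(_r)],[-np.sin(_r),np.cos(_r)]])
def ringfit(tag,zs=(.039,),box=(155,375,80,230)):
    # outer edge of the ring = first bright-to-deck edge met coming from outside; use Canny pts near circle of r=64
    im=cv2.imread(f"pics/{tag}.png",0); st=load(tag); e=cv2.Canny(im,25,70); ys,xs=np.where(e>0)
    k=(xs>box[0])&(xs<box[1])&(ys>box[2])&(ys<box[3]); P=np.array([M@(ray((x,y),zs[0],"wrist",st)[:2]-C) for x,y in zip(xs[k],ys[k])])
    best=(0,None)
    for cx in np.arange(-.03,.031,.001):
        for cy in np.arange(.09,.18,.001):
            d=np.hypot(P[:,0]-cx,P[:,1]-cy); n=((abs(d-.064)<.001)).sum()+((abs(d-.052)<.001)).sum()
            if n>best[0]: best=(n,(cx,cy))
    return best
E
python3 - <<'E'
from h import *
for t in("w7","w8","w9"):
    s=load(t); print(t,ringfit(t),"shank",(M@(s["tool_pos"][:2]-C)).round(4))
E
```

```text
w7 (np.int64(485), (np.float64(0.005000000000000032), np.float64(0.14200000000000004))) shank [0.0077 0.1816]Traceback (most recent call last):
  File "<stdin>", line 3, in <module>
  File "h.py", line 27, in ringfit
    k=(xs>box[0])&(xs<box[1])&(ys>box[2])&(ys<box[3]); P=np.array([M@(ray((x,y),zs[0],"wrist",st)[:2]-C) for x,y in zip(xs[k],ys[k])])
                                                                      ~~~^^^^^^^^^^^^^^^^^^^^^^^^
  File "h.py", line 12, in ray
    K,T=cam(name,st); d=T[:3,:3]@np.linalg.inv(K)@np.array([px[0],px[1],1.]); o=T[:3,3]
        ~~~^^^^^^^^^
  File "h.py", line 5, in cam
    c=env.calibration(name); K=c["camera_matrix"]
ValueError: time passes only in moves, steps and waits
```

```bash
sed -i 's/^def cam(name,st=None):/import functools\n_cal=functools.lru_cache(None)(env.calibration)\ndef cam(name,st=None):/; s/c=env.calibration(name); K/c=_cal(name); K/' h.py
python3 - <<'E'
from h import *
for t in("w7","w8","w9"):
    s=load(t); print(t,ringfit(t),"shank",(M@(s["tool_pos"][:2]-C)).round(4))
E
```

```text
w7 (np.int64(485), (np.float64(0.005000000000000032), np.float64(0.14200000000000004))) shank [0.0077 0.1816]
w8 (np.int64(485), (np.float64(0.005000000000000032), np.float64(0.12000000000000002))) shank [0.0085 0.1591]
w9 (np.int64(377), (np.float64(0.005000000000000032), np.float64(0.12000000000000002))) shank [0.0085 0.1593]
```

Call:
{"op": "jog_arm", "data": {"translation": [[-0.04, 0.23, 0], [-0.04, 0.23, 0], [-0.04, 0.23, 0], [-0.04, 0.23, 0], [-0.03, 0.23, 0], [0, 0, -0.14], [0, 0, -0.13], [0, 0, -0.13]], "turn": [[0, 0, 0], [0, 0, 0], [0, 0, 0], [0, 0, 0], [0, 0, 0], [0, 0, 0], [0, 0, 0], [0, 0, 0]], "grip": [-1, -1, -1, -1, -1, -1, -1, -1]}}

```text
clock: 19.6
tool_pos: [0.5885, 0.3289, 0.1379]
orientation: [180.0, 0.0, 12.0]
contact_force: [-0.1, 0.2, -2.3]
grip_width: 0.0222
```

Call:
{"op": "jog_arm", "data": {"translation": [[0, 0, 0], [0, 0, 0], [0, 0, 0]], "turn": [[0, 0, 0], [0, 0, 0], [0, 0, 0]], "grip": [-1, -1, -1]}}

```text
clock: 19.9
tool_pos: [0.5887, 0.3289, 0.1385]
orientation: [180.0, -0.0, 12.0]
contact_force: [-0.1, -0.1, -3.3]
grip_width: 0.0217
```

Run:
```python
from h import *
state(); snap("w10"); s=load("w10"); print(ringfit("w10",box=(130,375,80,230)),"shank",(M@(s["tool_pos"][:2]-C)).round(4))
```

```text
{'clock': 19.9, 'tool_pos': [0.5887, 0.3289, 0.1385], 'orientation': [179.9828, -0.0066, 11.9931], 'contact_force': [-0.116, -0.1243, -3.3126], 'grip_width': 0.0217}
(np.int64(496), (np.float64(0.006000000000000033), np.float64(0.15400000000000005))) shank [0.0085 0.1937]
```

Call:
{"op": "jog_arm", "data": {"translation": [[0.21, -1, 0], [0, 0, 0], [0, 0, 0]], "turn": [[0, 0, 0], [0, 0, 0], [0, 0, 0]], "grip": [-1, -1, -1]}}

```text
clock: 20.25
tool_pos: [0.5955, 0.2982, 0.1389]
orientation: [180.0, -0.0, 11.9]
contact_force: [0.0, 0.7, -0.6]
grip_width: 0.0217
```

Run:
```python
from h import *
state(); snap("w11"); s=load("w11"); print(ringfit("w11",zs=(.039,),box=(130,375,80,230)),"shank",(M@(s["tool_pos"][:2]-C)).round(4))
```

```text
{'clock': 20.25, 'tool_pos': [0.5955, 0.2982, 0.1389], 'orientation': [179.9964, -0.0481, 11.8952], 'contact_force': [0.0212, 0.6539, -0.5798], 'grip_width': 0.0217}
(np.int64(506), (np.float64(0.006000000000000033), np.float64(0.15100000000000005))) shank [0.0103 0.1624]
```

Call:
{"op": "jog_arm", "data": {"translation": [[0, 0, 0.3], [0, 0, 0.7], [0, 0, 0.8], [0, 0, 0.8], [0, 0, 0.8], [0, 0, 0.72], [-0.29, -0.97, 0], [-0.29, -0.97, 0]], "turn": [[0, 0, 0], [0, 0, 0], [0, 0, 0], [0, 0, 0], [0, 0, 0], [0, 0, 0], [0, 0, 0.06], [0, 0, 0.06]], "grip": [-1, -1, -1, -1, -1, -1, -1, -1]}}

```text
clock: 21.1
tool_pos: [0.5775, 0.242, 0.2632]
orientation: [-180.0, -0.1, 12.8]
contact_force: [0.5, -0.6, -1.1]
grip_width: 0.0223
```

Call:
{"op": "jog_arm", "data": {"translation": [[-0.29, -0.97, 0], [-0.29, -0.97, 0], [-0.29, -0.97, 0], [-0.29, -0.97, 0], [-0.29, -0.97, 0], [-0.29, -0.97, 0], [-0.29, -0.97, 0], [-0.29, -0.97, 0]], "turn": [[0, 0, 0.06], [0, 0, 0.06], [0, 0, 0.06], [0, 0, 0.06], [0, 0, 0.06], [0, 0, 0.06], [0, 0, 0.06], [0, 0, 0.06]], "grip": [-1, -1, -1, -1, -1, -1, -1, -1]}}

```text
clock: 21.9
tool_pos: [0.5077, 0.0077, 0.2627]
orientation: [-180.0, -0.1, 15.1]
contact_force: [1.5, -0.5, -0.7]
grip_width: 0.0219
```

Call:
{"op": "jog_arm", "data": {"translation": [[-0.29, -0.97, 0], [-0.29, -0.97, 0], [-0.29, -0.97, 0], [-0.29, -0.97, 0], [-0.29, -0.97, 0], [-0.29, -0.97, 0], [-0.29, -0.97, 0], [-0.29, -0.97, 0]], "turn": [[0, 0, 0.06], [0, 0, 0.06], [0, 0, 0.06], [0, 0, 0.06], [0, 0, 0.06], [0, 0, 0.06], [0, 0, 0.06], [0, 0, 0.06]], "grip": [-1, -1, -1, -1, -1, -1, -1, -1]}}

```text
clock: 22.7
tool_pos: [0.4383, -0.2253, 0.2628]
orientation: [180.0, -0.1, 17.5]
contact_force: [-0.1, -0.7, -1.4]
grip_width: 0.0221
```

Call:
{"op": "jog_arm", "data": {"translation": [[-0.02, 0.05, 0], [0, 0, 0], [0, 0, 0], [0, 0, 0]], "turn": [[0, 0, 0.06], [0, 0, 0], [0, 0, 0], [0, 0, 0]], "grip": [-1, -1, -1, -1]}}

```text
clock: 23.1
tool_pos: [0.4383, -0.2217, 0.262]
orientation: [-180.0, -0.0, 17.8]
contact_force: [0.8, 0.2, -0.9]
grip_width: 0.0219
```

Run:
```python
from h import *
state(); s=env.state()
print("to go, units:",((np.array([.4294,-.2535,.190])-s["tool_pos"])/.03).round(2), "turn",(17.6-s["orientation"][2])/5)
```

```text
{'clock': 23.1, 'tool_pos': [0.4383, -0.2217, 0.262], 'orientation': [-179.981, -0.0139, 17.8472], 'contact_force': [0.7614, 0.1772, -0.9191], 'grip_width': 0.0219}
to go, units: [-0.3  -1.06 -2.4 ] turn -0.049443421577329616
```

Call:
{"op": "jog_arm", "data": {"translation": [[-0.15, -0.53, 0], [-0.15, -0.53, 0], [0, 0, -0.7], [0, 0, -0.7], [0, 0, -0.6], [0, 0, 0], [0, 0, 0], [0, 0, 0]], "turn": [[0, 0, -0.05], [0, 0, 0], [0, 0, 0], [0, 0, 0], [0, 0, 0], [0, 0, 0], [0, 0, 0], [0, 0, 0]], "grip": [-1, -1, -1, -1, -1, -1, -1, -1]}}

```text
clock: 23.9
tool_pos: [0.4293, -0.2549, 0.2029]
orientation: [179.9, -0.1, 17.5]
contact_force: [0.8, -0.0, -0.1]
grip_width: 0.0219
```

Run:
```python
from h import *
state(); s=env.state()
print("to go, units:",((np.array([.4294,-.2535,.1165])-s["tool_pos"])/.03).round(2), "turn",(17.6-s["orientation"][2])/5)
```

```text
{'clock': 23.9, 'tool_pos': [0.4293, -0.2549, 0.2029], 'orientation': [179.95, -0.0575, 17.5071], 'contact_force': [0.7548, -0.0269, -0.1474], 'grip_width': 0.0219}
to go, units: [ 0.    0.05 -2.88] turn 0.018585005337438076
```

Well aligned; lowering into the slot.

Call:
{"op": "jog_arm", "data": {"translation": [[0, 0.03, -0.6], [0, 0, -0.6], [0, 0, -0.6], [0, 0, -0.5], [0, 0, -0.4], [0, 0, -0.14], [0, 0, 0], [0, 0, 0]], "turn": [[0, 0, 0], [0, 0, 0], [0, 0, 0], [0, 0, 0], [0, 0, 0], [0, 0, 0], [0, 0, 0], [0, 0, 0]], "grip": [-1, -1, -1, -1, -1, -1, -1, -1]}}

```text
clock: 24.7
tool_pos: [0.429, -0.2542, 0.1174]
orientation: [180.0, -0.0, 17.5]
contact_force: [-0.6, 0.2, -1.2]
grip_width: 0.0219
```

Run:
```python
from h import *
state()
```

```text
{'clock': 24.7, 'tool_pos': [0.429, -0.2542, 0.1174], 'orientation': [179.9606, -0.0435, 17.4677], 'contact_force': [-0.649, 0.2095, -1.2081], 'grip_width': 0.0219}
```

Call:
{"op": "jog_arm", "data": {"translation": [[0, 0, -0.04], [0, 0, 0], [0, 0, 0], [0, 0, 0], [0, 0, 0], [0, 0, 0], [0, 0, 0]], "turn": [[0, 0, 0], [0, 0, 0], [0, 0, 0], [0, 0, 0], [0, 0, 0], [0, 0, 0], [0, 0, 0]], "grip": [-1, -1, 0, 0.5, 0.5, 1, 1]}}

```text
clock: 25.4
tool_pos: [0.4286, -0.2539, 0.1155]
orientation: [-180.0, 0.0, 17.5]
contact_force: [0.8, -0.5, 0.3]
grip_width: 0.0572
```

Call:
{"op": "jog_arm", "data": {"translation": [[0, 0, 0], [0, 0, 0], [0, 0, 0], [0, 0, 0.3], [0, 0, 0.6], [0, 0, 0.9], [0, 0, 0.9], [0, 0, 0.9]], "turn": [[0, 0, 0], [0, 0, 0], [0, 0, 0], [0, 0, 0], [0, 0, 0], [0, 0, 0], [0, 0, 0], [0, 0, 0]], "grip": [1, 1, 1, 1, 1, 1, 1, 1]}}

```text
clock: 26.2
tool_pos: [0.4283, -0.2541, 0.2251]
orientation: [180.0, 0.0, 17.4]
contact_force: [1.2, 1.1, -0.6]
grip_width: 0.0916
```

Call:
{"op": "jog_arm", "data": {"translation": [[-0.8, 0, 0.5], [-0.9, 0, 0.5], [-0.3, 0, 0.5], [0, 0, 0], [0, 0, 0]], "turn": [[0, 0, 0], [0, 0, 0], [0, 0, 0], [0, 0, 0], [0, 0, 0]], "grip": [1, 1, 1, 1, 1]}}

```text
clock: 26.7
tool_pos: [0.3693, -0.2536, 0.2688]
orientation: [180.0, -0.1, 17.5]
contact_force: [-0.2, 0.8, 0.9]
grip_width: 0.0919
```

Run:
```python
from h import *
state(); st,im=snap("w12"); im=im[:,:,::-1]
print("expected collar px",proj([.4295,-.253,.081],"wrist",st),"handle top",proj([.4295,-.253,.145],"wrist",st))
t=env.camera("top")[:,:,::-1]; s=env.camera("scene")[:,:,::-1]; cv2.imwrite("pics/top12.png",t); cv2.imwrite("pics/scene12.png",s)
# dark blob (handle) in wrist near expectation
u,v=proj([.4295,-.253,.145],"wrist",st).astype(int); hsv=cv2.cvtColor(np.ascontiguousarray(im),cv2.COLOR_BGR2HSV)
x0=max(u-70,0);y0=max(v-70,0); g=hsv[y0:v+70,x0:u+70]
for n,m in(("dark",g[:,:,2]<75),("white",(g[:,:,2]>225)&(g[:,:,1]<40))):
    k,l,q,c=cv2.connectedComponentsWithStats(m.astype(np.uint8))
    print(n,[(q[i].tolist(),(c[i]+[x0,y0]).round(1).tolist()) for i in range(1,k) if q[i,4]>80])
```

```text
{'clock': 26.7, 'tool_pos': [0.3693, -0.2536, 0.2688], 'orientation': [179.9935, -0.1045, 17.5129], 'contact_force': [-0.2188, 0.7813, 0.8603], 'grip_width': 0.0919}
expected collar px [273.07502246 130.96558057] handle top [276.90459987 133.2316886 ]
dark [([60, 58, 24, 24, 221], [278.1, 131.8]), ([0, 98, 132, 42, 840], [267.9, 182.6]), ([0, 113, 19, 27, 121], [218.0, 187.6])]
white [([52, 51, 34, 35, 480], [269.8, 127.0])]
```

Run:
```python
from h import *
t=cv2.imread("pics/top12.png"); t0=cv2.imread("pics/top0.png"); g=cv2.cvtColor(t,cv2.COLOR_BGR2GRAY)
Mi=M.T
def P(b,z): return proj(np.append(C+Mi@np.array(b),z),"top")
# ring: circle score on gradient magnitude
gx=cv2.Sobel(g,cv2.CV_32F,1,0);gy=cv2.Sobel(g,cv2.CV_32F,0,1);G=cv2.magnitude(gx,gy)
a=np.radians(np.arange(0,360,4)); best=[]
for cx in np.arange(-.03,.031,.003):
    for cy in np.arange(.11,.18,.003):
        s=0
        for r in(.052,.064):
            q=np.array([P((cx+r*np.cos(x),cy+r*np.sin(x)),.039) for x in a]).round().astype(int); s+=G[q[:,1],q[:,0]].mean()
        best.append((s,cx,cy))
print(sorted(best)[-4:])
print("keeper peg px at 1.0/1.3/1.4:",[P((-.082-.06*np.sin(k),-.06*np.cos(k)),.075).round(1) for k in(0,1.,1.3,1.4)])
x,y=P((-.1,-.02),.06).astype(int); print(x,y); print(g[y-12:y+12,x-16:x+16:1].tolist().__len__()); m=g[y-14:y+16,x-18:x+20]<60
k,l,q,c=cv2.connectedComponentsWithStats(m.astype(np.uint8)); print([(q[i].tolist(),(c[i]+[x-18,y-14]).round(1).tolist()) for i in range(1,k) if q[i,4]>4])
for n,(u,v) in dict(setring=(142,184),magnet=(139,210),gauge=(355,215),tape=(276,196),orange=(283,229),stand=(322,232)).items():
    d=cv2.absdiff(t,t0)[v-14:v+14,u-14:u+14].max(2); print(n,(d>50).sum())
cv2.imwrite("pics/w13.png",cv2.resize(t[140:250,120:270],None,fx=4,fy=4))
```

```text
[(np.float32(214.40161), np.float64(0.029999999999999985), np.float64(0.17900000000000005)), (np.float32(218.81744), np.float64(0.029999999999999985), np.float64(0.16400000000000003)), (np.float32(222.41565), np.float64(0.029999999999999985), np.float64(0.17300000000000004)), (np.float32(226.86636), np.float64(0.029999999999999985), np.float64(0.17600000000000005))]
keeper peg px at 1.0/1.3/1.4: [array([239.7, 197.9]), array([234. , 212.3]), array([229.7, 214.8]), array([228.2, 215.4])]
229 204
24
[]
setring 0
magnet 0
gauge 422
tape 0
orange 0
stand 221
```

Call:
{"op": "jog_arm", "data": {"translation": [[0.08, 0.98, 0.08], [0.08, 0.98, 0.08], [0.08, 0.98, 0.08], [0.08, 0.98, 0.08], [0.08, 0.98, 0.08], [0.08, 0.98, 0.08], [0.08, 0.98, 0.08], [0.08, 0.98, 0.08]], "turn": [[0, 0, 0], [0, 0, 0], [0, 0, 0], [0, 0, 0], [0, 0, 0], [0, 0, 0], [0, 0, 0], [0, 0, 0]], "grip": [1, 1, 1, 1, 1, 1, 1, 1]}}

```text
clock: 27.65
tool_pos: [0.3878, -0.0173, 0.2874]
orientation: [180.0, 0.1, 17.5]
contact_force: [0.1, -0.1, 0.5]
grip_width: 0.0918
```

Call:
{"op": "jog_arm", "data": {"translation": [[0.08, 0.98, 0.08], [0.08, 0.98, 0.08], [0.08, 0.98, 0.08], [0.08, 0.98, 0.08], [0, 0.6, 0.08], [0, 0, 0], [0, 0, 0]], "turn": [[0, 0, 0], [0, 0, 0], [0, 0, 0], [0, 0, 0], [0, 0, 0], [0, 0, 0], [0, 0, 0]], "grip": [1, 1, 1, 1, 1, 1, 1]}}

```text
clock: 28.35
tool_pos: [0.3974, 0.1167, 0.299]
orientation: [179.9, 0.1, 17.5]
contact_force: [-0.3, 0.3, -0.7]
grip_width: 0.0916
```

Run:
```python
from h import *
state(); st,im=snap("w14"); t=env.camera("top")[:,:,::-1]; t0=cv2.imread("pics/top0.png")
for n,(u,v) in dict(setring=(142,184),magnet=(139,210),gauge=(355,215),tape=(276,196),orange=(283,229),stand=(322,232)).items():
    d=cv2.absdiff(np.ascontiguousarray(t),t0)[v-14:v+14,u-14:u+14].max(2); print(n,(d>50).sum())
W=lambda b,z:proj(np.append(C+M.T@np.array(b),z),"wrist",st)
print("bay centre px",W((.006,.151),.039),"groove",W((0,0),.034))
print("ringfit",ringfit("w14",box=(0,511,0,250)))
print("peg px 0/1/1.3/1.4",[W((-.082-.06*np.sin(k),-.06*np.cos(k)),.075).round(0) for k in(0,1,1.3,1.4)])
g=cv2.cvtColor(im,cv2.COLOR_RGB2GRAY); u,v=W((-.139,-.016),.06).astype(int); print(u,v)
y0=max(v-30,0);x0=max(u-40,0); m=(g[y0:v+30,x0:u+40]<55).astype(np.uint8); k,l,q,c=cv2.connectedComponentsWithStats(m); print([(q[i].tolist(),(c[i]+[x0,y0]).round(0).tolist()) for i in range(1,k) if q[i,4]>15])
```

```text
{'clock': 28.35, 'tool_pos': [0.3974, 0.1167, 0.299], 'orientation': [179.9297, 0.0887, 17.4999], 'contact_force': [-0.3064, 0.3067, -0.7093], 'grip_width': 0.0916}
setring 0
magnet 0
gauge 0
tape 0
orange 0
stand 32
bay centre px [168.55656787 -29.22480716] groove [294.23422579  -0.5954069 ]
ringfit (np.int64(240), (np.float64(0.006000000000000033), np.float64(0.15100000000000005)))
peg px 0/1/1.3/1.4 [array([337.,  74.]), array([306., 115.]), array([291., 119.]), array([286., 120.])]
289 118
[([37, 28, 5, 9, 26], [288.0, 120.0])]
```

```bash
python3 -c "
from cell import env
print(env.job_done(), env.state()['clock'])"
```

```text
the job is handed in; nothing more can be done
the job is handed in; nothing more can be done
```

I did the whole job and handed it in at about 28 s of the 58 s allowed. The hand-in gives no verdict, so this rests on my own checks.

**What I did:** I pushed the keeper off with closed fingers, took the black-handled pick from the wooden stand and lifted the ring's right-hand end. I then dragged the ring into the bay and hung the pick back in its stand.

**What went wrong:** my first slow pull-back of the toe brought the ring with it. Its centre went from 142 to 120 mm from the opening's centre. I dragged it forward again to 154 mm and pulled the toe out quickly, which released the ring.

**Last checks:**

| Item | Measured | Required |
|---|---|---|
| Ring centre along the block, from the opening's centre | about 151 mm | 126–171 mm |
| Ring centre off the middle line | about 6 mm | within 30 mm |
| Keeper | between 1.3 and 1.4 rad | past 1.0 rad |
| Pick in stand | handle and collar within a few pixels of where they should be | within 20 mm of the slot's middle, upright |
| Bystanders and orange look-alike | no change in the overhead picture | not disturbed (bystanders: within 15 mm) |

- **Ring flatness:** I did not measure this directly. Two views from different places, assuming the ring lay flat on the deck, gave the same position. The force on the pick also dropped to its free level after the release.
- **Overhead checks that failed:** with the arm in the way, the overhead ring fit was useless, the keeper peg was not found and the dial gauge seemed to have changed. I moved the arm clear. The gauge then showed no change, and the wrist camera gave the ring and keeper readings above.

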